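# Latch a bench work rest on its rung

## Robot

A 7-joint arm with a two-finger parallel gripper is mounted at the origin on the work surface. World frame = base frame: x ahead of the robot, y to its left, z up, the work surface at z = 0. Lengths are in m, angles in rad, forces in N, time in s.
With the tool pointing down it reaches from about 0.425 to 1.025 m from the base axis. Payload 9.4 kg.
Tool frame: the origin (TCP) lies midway between the tips of the shut fingers; the grasp point (between the pads) lies 19 mm behind it; z points along the fingers, y is the line along which they close (so a half turn about z gives the same grasp; the last joint's range is limited). The gripper opens to 93 mm and grips with 3 to 60 N. Pads are 15 mm wide; open, the fingers measure 128 mm over their backs; the gripper's body (75 mm by 188 mm) begins 65 mm behind the grasp point.
Start: joints at [1.174, 0.599, -0.003, 1.599, 0.002, 0.943, -0.08], TCP at [0.228, -0.688, 0.19] pointing down, gripper open.
Joint ranges: [-2.57, 2.57], [-0.35, 1.97], [-1.29, 1.29], [0.11, 2.56], [-1.05, 4.19], [0.11, 1.86], [-2.63, 2.63]. Speed limits (rad/s): [2.22, 2.22, 3.01, 3.01, 3.14, 3.14, 3.14].

## Interface

Orientations are given as [roll, pitch, yaw] about the fixed x, y, z axes, in that order (R = Rz(yaw) Ry(pitch) Rx(roll)).
In Python, from plant import bot, imaging gives the robot as it stands.
- The arm moves only by the tool apply_moves, never from a script. Its argument "rows" is a list of rows, each an object of numbers: "tx", "ty", "tz": the shift along the tool's x, y, z in m; "yaw": the turn about the tool's z in rad. A call has 1 to 20 rows; each row shifts and turns the commanded pose from where the row before left it, along the tool's axes as they then stand; what a row does not reach is not made up. A row lasts 1/10 s, in which the tool goes at most 50 mm and 8.59 degrees, less where a joint would pass 70% of its speed; a pose out of reach is approached as far as the arm can. A call is refused whole if a number of a shift passes 0.05 or a number of a turn 0.15, either way. A call with a gripper value outside its range is refused whole. "hand" is the finger opening in m, from 0 to 0.093, set as the call begins (left out, the last holds). The fingers move at their own pace and stop on an object; "grip_force" is the grip in N (left out, the last holds). Time passes only in rows, so rows that do not move let the fingers close. It gives the time, the measured TCP pose, the force, the opening and the grip force at its end, in the units of the state.
- bot.read_state(): the state, without advancing time (a new reading comes with each control period).
- imaging.get_image(name): name is "scene" or "side" or "wrist"; returns a dict with "image" (420x560x3 uint8, red, green, blue), "mtx" (3x3 intrinsics, pixels), "cam_to_world" (4x4, takes a point from camera to world coordinates). Camera axes: x right, y down, z forward; pixel columns grow to the right and rows downward; lengths in m; the calibration is good to about 2 mm. A picture is of the moment at which its call begins. There is no depth.
- bot.hand_in(): hands the job in; it is judged then, once.
Trained networks look in a picture, given as the dict that the camera call returned (one of the last four; its "shot" number tells which), for a name from the list of things; names that differ only in an ending like _2 or _b are one class to them, and where a whole thing is asked for, a point or a joint stands for the part that bears it (a point fixed in the world has none). Each returns a list of dicts, best first, with "score" (0 to 1); they miss things now and then, are a little off and sometimes report something else, mostly with a low value. They report only what shows in the picture. A call takes as long as a camera call. They do not tell look-alikes from the thing itself.
- imaging.outline_of(picture, query): "pixels" (420x560 bool, what is visible of it).
- imaging.landmark_of(picture, query): "position" ([x, y, z] in m, in world coordinates, good to about 4 mm: a listed point, or the origin of a listed thing).
The state is a dict: "t": time; "joints": joint angles; "joint_velocities": joint speeds; "effort": joint torques, N m; "position": TCP position; "orientation": TCP orientation; "wrist_force": force on the tool from outside, world axes, zero at the start; "wrist_torque": the same for the moment, N m; "finger_gap": finger opening in m; "gripper_force": force on a finger pad.
Only numpy, scipy, OpenCV 4.12 (cv2) and the standard library are available. Lean on these libraries where they do the work, as an engineer would, in place of code of your own. Each camera call takes 0.05 s, during which the arm holds its last target. There are 200 camera calls.

## Task

On the garage bench stands a height-adjustable work rest: raise its wooden-topped ladder section until the upper rung has pushed the steel gravity pawl aside and the pawl has dropped back beneath that rung, then lower the section and bed the upper rung down on the pawl with a steady one-finger push of about 10 newtons, never forcing the pawl with more than 20. Let go and leave the rest latched there, its upper rung still bearing on the pawl, with the can, the screwdriver and the loose aluminium channel undisturbed.

Things in the scene. Friction and masses are not known exactly. Their poses are not given: they have to be found in the camera images.
- stand: Fixed part of the work rest: steel base plate 150 x 170 x 12 mm on the bench and two upright perforated aluminium channels, 160 mm tall, each 24 mm in x by 20 mm in y, centred 50 mm to +y and -y. Origin: centre of the plate's underside, z up. Its +x side (away from the robot, within 0.6 rad) carries the pawl's bracket, up to 68 mm out and at most 143 mm above the bench.
- cap (a point): Centre of the wooden cap bar atop the sliding section, straight above the stand's origin by 200 mm plus joint rest; 22 mm in x, 130 mm along y, 20 mm tall, axes as the stand's. Grip it across its 22 mm at the middle, from above. It is rigidly guided: only moves up and down, never turns or yields sideways. The uprights' tops are 30 mm plus joint rest below its underside.
- rest (a joint): Height of the sliding ladder section in m: 0 fully down, 0.12 hard stop at the top. It weighs 0.35 to 0.7 kg and its slide rubs with about 9 N, so it stays where it is let go: raising it takes about 12 to 17 N, pushing it down about 2 to 6 N until it meets the pawl. At the start it is 0 to 0.02 and both rungs are below the pawl.
- upper_rung (a point): Middle of the section's upper rung, a round steel bar 10 mm thick along y, 75 mm above the bench plus joint rest. It is seated on the pawl when joint rest is about 0.054, but up to 0.01 more or less from case to case (the bracket's height is not measured): find the seat by feel. Rising, it slips past the pawl about 17 mm above its seat; then the pawl drops back under it.
- lower_rung (a point): Middle of the lower rung, the same bar 50 mm below the upper one. It meets the pawl from below about 32 mm above the upper rung's seated height (harmless: lower again), and would wrongly latch if raised about 67 mm above it.
- pawl (a joint): Angle of the gravity pawl in rad, a steel finger 39 mm long, 18 wide, 8 thick, hinged 36 mm to +x of the stand's origin, 110 to 130 mm above the bench, reaching in under the rungs. 0: level, against its stop, bears load from above. A rising rung swings its tip up to about 0.7, then it falls back by its weight. It sits on a rubber cushion that yields 1 mm per 10 N, 4 mm at most.
- can: Bystander: a plain aluminium drink can, 58 mm in diameter, 120 mm tall, standing to the stand's +y side; origin at the centre of its foot.
- screwdriver: Bystander: a screwdriver lying on the bench to the stand's -y side; origin below its middle.
- channel: Bystander: a loose perforated aluminium channel, 170 x 32 x 26 mm, lying on the bench beyond the stand's +x side; origin at the centre of its underside.
Things that resemble listed ones, but are neither listed nor needed, are in the scene too. What is shaped like the stand but pink is not meant.

How it is judged:
By the outcome, as a careful person would: the job done as asked, in the order asked, and still so for the second after the job is handed in, with the robot touching nothing.
It also fails if it takes over 45 s, if anything falls off the work surface, if the arm or the gripper's body presses on something with over 40 N, if the wrist force passes 120 N, or if a joint passes its speed limit or range.

## Working session

There is one attempt and no reset: what is moved stays moved. The work goes in short steps, Python scripts to look and compute and a tool call to move; the robot and the scene stay as the last step left them, time stands still between calls to the robot, and variables do not carry over. Pictures are saved under pics/ and viewed, at most 10 in all, crops included, and the job is handed in when it is done.

Besides the shell and the picture viewer there is one more tool, called after "Call:" as name(argument=value, ...), one argument or row to a line, values as JSON. apply_moves: Moves the arm, as the interface text tells. Its arguments: {"type":"object","properties":{"rows":{"type":"array"},"hand":{"type":"number"},"grip_force":{"type":"number"}},"required":["rows"]}

```bash
mkdir -p pics
python3 - <<'E'
from plant import bot, imaging
import cv2,numpy as np
s=bot.read_state();print(s)
ims=[]
for n in ("scene","side"):
    p=imaging.get_image(n);ims.append(p["image"])
    cv2.imwrite(f"pics/{n}0.png",p["image"][:,:,::-1])
    for q in("stand","cap","upper_rung","can","screwdriver","channel","pawl"):
        try: print(n,q,[(np.round(d["position"],3).tolist(),round(d["score"],2)) for d in imaging.landmark_of(p,q)])
        except Exception as e: print(n,q,e)
    print(p["cam_to_world"].round(3).tolist())
E
```

```text
{'t': 0.0, 'joints': array([ 1.17431049,  0.60013736, -0.00251839,  1.60011524,  0.00182066,
        0.94288789, -0.07983377]), 'joint_velocities': array([ 3.57632348e-05,  2.55304244e-03,  6.96053263e-05, -6.67822933e-04,
        2.65870900e-06, -1.93903441e-03,  9.56855935e-04]), 'effort': array([ 5.23299718e-06, -7.65083385e+01,  1.49715956e+00, -2.52355385e+01,
       -5.24312141e-02,  1.69227272e-02,  1.64629828e-04]), 'position': array([ 0.22770768, -0.68776281,  0.18955675]), 'orientation': array([-3.14005590e+00,  1.72564250e-04,  3.19802319e-01]), 'wrist_force': array([-1.05280144, -0.22140672, -0.09099537]), 'wrist_torque': array([-0.01356023, -0.02483835, -0.01485693]), 'gripper_force': 0.0, 'finger_gap': 0.09279340912525363}
scene stand [([0.389, 0.09, -0.002], 0.77), ([0.365, -0.185, 0.0], 0.58)]
scene cap [([0.388, 0.086, 0.199], 0.81), ([0.595, -0.102, 0.216], 0.77), ([0.36, -0.185, 0.202], 0.58)]
scene upper_rung [([0.36, -0.184, 0.078], 0.91), ([0.597, -0.099, 0.089], 0.84), ([0.392, 0.085, 0.074], 0.83)]
scene can [([0.62, 0.074, -0.0], 0.8)]
scene screwdriver [([0.
[... 199 characters left out ...]
0.246, -0.278, 0.384], [0.006, -0.76, -0.65, 0.904], [0.0, 0.0, 0.0, 1.0]]
side stand [([0.391, 0.088, 0.004], 0.93), ([0.362, -0.188, 0.001], 0.81), ([0.596, -0.101, 0.002], 0.68)]
side cap [([0.595, -0.096, 0.221], 0.87), ([0.364, -0.185, 0.198], 0.86), ([0.39, 0.089, 0.198], 0.63)]
side upper_rung [([0.596, -0.098, 0.09], 0.87), ([0.389, 0.087, 0.076], 0.66)]
side can [([0.621, 0.074, -0.004], 0.85)]
side screwdriver [([0.588, -0.282, 0.006], 0.67)]
side channel [([0.77, -0.05, 0.003], 0.67)]
side pawl it knows: can, cap, channel, lower_rung, screwdriver, stand, upper_rung
[[-0.754, -0.471, 0.459, 0.056], [-0.657, 0.526, -0.54, 0.637], [0.013, -0.708, -0.706, 0.938], [0.0, 0.0, 0.0, 1.0]]
```

View pics/scene0.png

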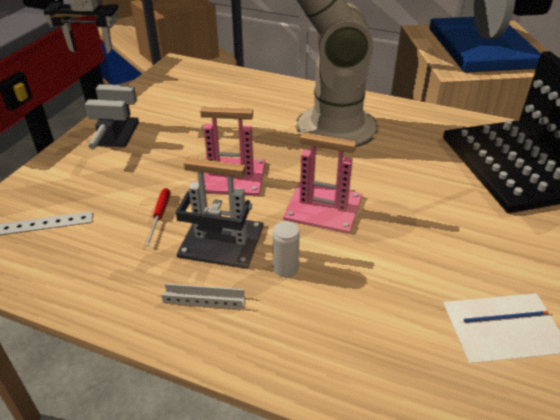

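View pics/side0.png

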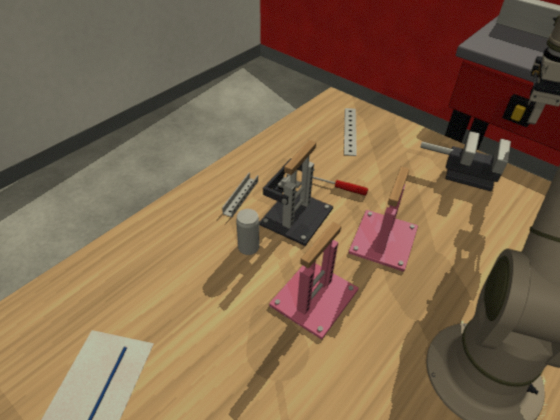

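The black stand near (0.596, -0.10) is the real one: scene pixel about (220, 215), side about (297, 195). The other two are pink. The can, screwdriver and channel sit around it. Next I need the stand's yaw, taken from the cap outline.

```bash
cat > h.py <<'E'
from plant import bot, imaging
import cv2,numpy as np
def proj(p,X):
    T=np.linalg.inv(p["cam_to_world"]);c=T[:3,:3]@X+T[:3,3];u=p["mtx"]@c;return u[:2]/u[2]
def back(p,uv,z):
    d=p["cam_to_world"][:3,:3]@np.linalg.inv(p["mtx"])@np.array([uv[0],uv[1],1.]);o=p["cam_to_world"][:3,3]
    return o+d*(z-o[2])/d[2]
E
python3 - <<'E'
from h import *
for n in("scene","side"):
    p=imaging.get_image(n);c=proj(p,np.array([.596,-.1,.217]))
    for q in("cap","stand"):
      for d in imaging.outline_of(p,q):
        ys,xs=np.nonzero(d["pixels"]);m=np.array([xs.mean(),ys.mean()])
        if q=="cap":
            print(n,q,d["score"],m.round(),len(xs),c.round())
    # wood/brown cap pixels by colour near c; project plate corners for theta candidates instead
    from itertools import product
    masks=[d["pixels"] for d in imaging.outline_of(p,"stand") if d["pixels"].any()]
    masks=[k for k in masks if abs(np.argwhere(k).mean(0)[::-1]-c).max()<45]
    if not masks: print("no");continue
    M=masks[0].astype(bool);img=p["image"].astype(int)
    best=[]
    # plate outline IoU restricted to dark pixels outside of upper structure: use model silhouette (plate+cap+uprights)
    def box(cx,cy,cz,sx,sy,sz): return np.array([[cx+a*sx/2,cy+b*sy/2,cz+e*sz/2] for a,b,e in product((-1,1),repeat=3)])
    parts=[box(0,0,.006,.15,.17,.012),box(0,.05,.086,.024,.02,.148),box(0,-.05,.086,.024,.02,.148),box(0,0,.217,.022,.13,.02)]
    for th in np.arange(-.6,.61,.03):
      R=np.array([[np.cos(th),-np.sin(th),0],[np.sin(th),np.cos(th),0],[0,0,1]])
      for dx,dy in product((-.006,-.003,0,.003,.006),repeat=2):
        S=np.zeros(M.shape,np.uint8)
        for b in parts:
            u=np.array([proj(p,R@v+[.596+dx,-.1+dy,0]) for v in b]).astype(np.float32)
            cv2.fillConvexPoly(S,cv2.convexHull(u).round().astype(np.int32),1)
        S=S>0;best.append(((S&M).sum()/(S|M).sum(),round(th,2),dx,dy))
    print(n,sorted(best)[::-1][:6])
p=imaging.get_image("scene");c=proj(p,np.array([.596,-.1,.12])).astype(int)
cv2.imwrite("pics/c1.png",cv2.resize(p["image"][c[1]-75:c[1]+75,c[0]-90:c[0]+90,::-1],None,fx=4,fy=4,interpolation=cv2.INTER_CUBIC))
print("crop origin",c-[90,75])
E
```

```text
scene cap 0.71 [215. 178.] 1287 [212. 167.]
scene cap 0.68 [325. 161.] 1413 [212. 167.]
scene cap 0.59 [226. 128.] 1143 [212. 167.]
scene [(np.float64(0.061326989162040706), np.float64(-0.6), -0.006, 0.006), (np.float64(0.06125412541254125), np.float64(-0.6), -0.003, 0.006), (np.float64(0.05735759493670886), np.float64(-0.57), -0.006, 0.006), (np.float64(0.056215360253365), np.float64(-0.6), -0.003, 0.003), (np.float64(0.05588848358520063), np.float64(-0.57), -0.003, 0.006), (np.float64(0.05567338282078473), np.float64(-0.6), -0.006, 0.003)]
side cap 0.62 [300. 169.] 835 [301. 157.]
side cap 0.62 [397. 188.] 387 [301. 157.]
side cap 0.62 [320. 256.] 1184 [301. 157.]
no
crop origin [125 126]
```

View pics/c1.png

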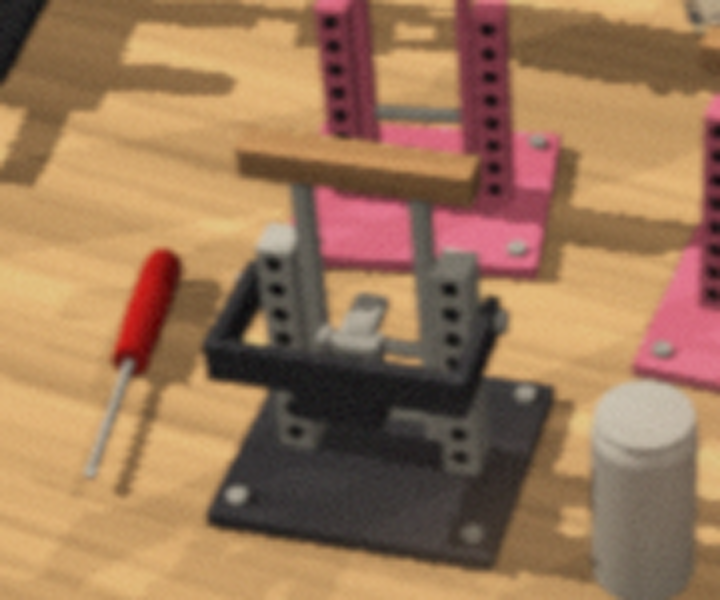

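The crop shows the real stand. The plate's top corners are at about (210,516), (491,557) and (553,390), and the cap's front top edge runs from (240,150) to (473,175). The screwdriver is on the left and the can on the right.

Run:
```python
from h import *
p=imaging.get_image("scene");o=np.array([125,126])
b=lambda u,z:back(p,o+np.array(u)/4-.4,z)
A,B,C=b((210,516),.012),b((491,557),.012),b((553,390),.012)
print(A,B,C,np.linalg.norm(B-A),np.linalg.norm(C-B))
print("th",np.arctan2(*(B-A)[[1,0]])-np.pi/2,np.arctan2(*(B-C)[[1,0]]),"centre",(A+C)/2)
E,F=b((238,150),.227),b((475,175),.227)
print("cap",np.linalg.norm(F-E),np.arctan2(*(F-E)[[1,0]])-np.pi/2)
```

```text
[ 0.68454155 -0.16246962  0.012     ] [ 0.65321039 -0.00076402  0.012     ] [ 0.51295095 -0.02413662  0.012     ] 0.16471290543656122 0.14219349068423145
th 0.19138295036593478 0.1651210724097703 centre [ 0.59874625 -0.09330312  0.012     ]
cap 0.1276160698192591 0.21593485750806485
```

Call:
apply_moves(
  rows=[
    {"tz":-0.045},
    {"tz":-0.045},
    {"tz":-0.04},
    {"tx":0.0357,"ty":-0.0295},
    {"tx":0.0357,"ty":-0.0295},
    {"tx":0.0357,"ty":-0.0295},
    {"tx":0.0357,"ty":-0.0295},
    {"tx":0.0357,"ty":-0.0295},
    {"tx":0.0357,"ty":-0.0295},
    {"tx":0.0357,"ty":-0.0295},
    {"tx":0.0357,"ty":-0.0295},
    {"tx":0.0357,"ty":-0.0295},
    {"tx":0.0357,"ty":-0.0295},
    {"tx":0.0357,"ty":-0.0295},
    {"tx":0.0357,"ty":-0.0295},
    {"tx":0.0357,"ty":-0.0295},
    {"tx":0.0357,"ty":-0.0295},
    {"tx":0.0357,"ty":-0.0295},
  ],
  hand=0.093,
)

```text
validation failed for argument at $.ro...
```

Call:
apply_moves(
  rows=[
    {"yaw":-0.144},
    {"yaw":-0.144},
    {"yaw":-0.144},
    {"yaw":-0.144},
    {"yaw":-0.144},
    {"yaw":-0.144},
    {"yaw":-0.144},
    {"yaw":-0.144},
    {"yaw":-0.144},
    {"yaw":-0.144},
    {},
  ],
)

```text
validation failed for argument at $.ro...
```

Run:
```python
from h import *
s=bot.read_state();print(s["t"],s["position"],s["orientation"],s["wrist_force"],s["joints"])
p=imaging.get_image("wrist");cv2.imwrite("pics/w1.png",p["image"][:,:,::-1])
for q in("cap","stand","upper_rung"):print(q,[(d["position"].round(4) if hasattr(d["position"],'round') else d["position"],d["score"]) for d in imaging.landmark_of(p,q)])
for d in imaging.outline_of(p,"cap"):
    k=d["pixels"].astype(np.uint8);c=max(cv2.findContours(k,0,2)[0],key=cv2.contourArea);r=cv2.boxPoints(cv2.minAreaRect(c))
    W=np.array([back(p,u,.227)[:2] for u in r]);print(d["score"],r.round(),W.round(4).tolist(),W.mean(0))
```

```text
1.2 [ 0.22791678 -0.68825091  0.19040195] [-3.14159036e+00  5.78096927e-05  3.19824666e-01] [-0.51102704 -0.30251791  0.58370816] [ 1.17428374  0.59932448 -0.00248713  1.59939516  0.00180463  0.94288206
 -0.07980174]
cap []
stand []
upper_rung []
```

View pics/w1.png

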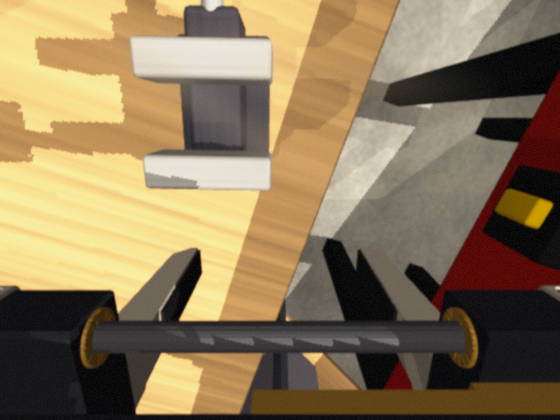

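The moves were refused, so the arm hasn't moved: the wrist view still shows the vise below the start pose. I'll retry with all keys in every row.

Call:
apply_moves(
  rows=[
    {"tx":0,"ty":0,"tz":-0.045,"yaw":0},
    {"tx":0,"ty":0,"tz":-0.045,"yaw":0},
    {"tx":0,"ty":0,"tz":-0.04,"yaw":0},
  ],
  hand=0.093,
)

```text
t: 1.75
position: [0.2279, -0.6883, 0.3225]
orientation: [3.141, 0.0, 0.32]
wrist_force: [0.4, -0.2, 0.2]
finger_gap: 0.0933
gripper_force: 0.0
```

Call:
apply_moves(
  rows=[
    {"tx":0.0357,"ty":-0.0295,"tz":0,"yaw":0},
    {"tx":0.0357,"ty":-0.0295,"tz":0,"yaw":0},
    {"tx":0.0357,"ty":-0.0295,"tz":0,"yaw":0},
    {"tx":0.0357,"ty":-0.0295,"tz":0,"yaw":0},
    {"tx":0.0357,"ty":-0.0295,"tz":0,"yaw":0},
    {"tx":0.0357,"ty":-0.0295,"tz":0,"yaw":0},
    {"tx":0.0357,"ty":-0.0295,"tz":0,"yaw":0},
    {"tx":0.0357,"ty":-0.0295,"tz":0,"yaw":0},
    {"tx":0.0357,"ty":-0.0295,"tz":0,"yaw":0},
    {"tx":0.0357,"ty":-0.0295,"tz":0,"yaw":0},
    {"tx":0.0357,"ty":-0.0295,"tz":0,"yaw":0},
    {"tx":0.0357,"ty":-0.0295,"tz":0,"yaw":0},
    {"tx":0.0357,"ty":-0.0295,"tz":0,"yaw":0},
  ],
)

```text
t: 3.05
position: [0.5487, -0.1766, 0.3207]
orientation: [3.141, -0.0, 0.32]
wrist_force: [0.1, -1.3, 0.1]
finger_gap: 0.0929
gripper_force: 0.0
```

Call:
apply_moves(
  rows=[
    {"tx":0,"ty":0,"tz":0,"yaw":-0.144},
    {"tx":0,"ty":0,"tz":0,"yaw":-0.144},
    {"tx":0,"ty":0,"tz":0,"yaw":-0.144},
    {"tx":0,"ty":0,"tz":0,"yaw":-0.144},
    {"tx":0,"ty":0,"tz":0,"yaw":-0.144},
    {"tx":0,"ty":0,"tz":0,"yaw":-0.144},
    {"tx":0,"ty":0,"tz":0,"yaw":-0.144},
    {"tx":0,"ty":0,"tz":0,"yaw":-0.144},
    {"tx":0,"ty":0,"tz":0,"yaw":-0.144},
    {"tx":0,"ty":0,"tz":0,"yaw":-0.144},
    {"tx":0,"ty":0,"tz":0,"yaw":0},
  ],
)

```text
t: 4.15
position: [0.5478, -0.1785, 0.3204]
orientation: [-3.142, -0.0, 1.762]
wrist_force: [-0.2, -0.0, 0.5]
finger_gap: 0.0932
gripper_force: 0.0
```

Run:
```python
from h import *
s=bot.read_state();print(s["t"],s["position"],s["orientation"],s["wrist_force"],s["joints"])
p=imaging.get_image("wrist");cv2.imwrite("pics/w2.png",p["image"][:,:,::-1])
for q in("cap","stand","upper_rung"):print(q,[(d["position"],d["score"]) for d in imaging.landmark_of(p,q)])
for d in imaging.outline_of(p,"cap"):
    k=d["pixels"].astype(np.uint8);c=max(cv2.findContours(k,0,2)[0],key=cv2.contourArea);r=cv2.boxPoints(cv2.minAreaRect(c))
    W=np.array([back(p,u,.227)[:2] for u in r]);print(d["score"],r.round(),W.round(4).tolist(),W.mean(0))
```

```text
4.15 [ 0.54779844 -0.17845767  0.32041045] [-3.14155400e+00 -8.97637563e-05  1.76165253e+00] [-0.18810525 -0.0288696   0.45503186] [ 0.57686621  0.32848082 -0.48593366  1.76357473  0.17055541  1.09137244
  0.22483882]
cap [([0.3592, -0.1869, 0.2005], 0.71), ([0.5951, -0.0951, 0.2145], 0.59), ([0.6198, 0.0769, -0.0047], 0.47)]
stand [([0.5934, -0.0943, -0.002], 0.82), ([0.3634, -0.1851, 0.0009], 0.63)]
upper_rung [([0.3595, -0.1893, 0.0752], 0.95), ([0.5996, -0.0962, 0.0901], 0.56), ([0.5953, -0.0931, 0.2164], 0.34)]
0.7 [[308. 196.]
 [321.  48.]
 [366.  52.]
 [353. 200.]] [[0.5728, -0.1651], [0.5557, -0.0374], [0.5937, -0.0331], [0.6166, -0.1607]] [ 0.58471383 -0.09906842]
0.67 [[ 65. 107.]
 [150.  82.]
 [188. 211.]
 [103. 237.]] [[0.3436, -0.127], [0.4165, -0.0919], [0.4613, -0.2028], [0.3798, -0.2457]] [ 0.40029022 -0.16686423]
```

View pics/w2.png

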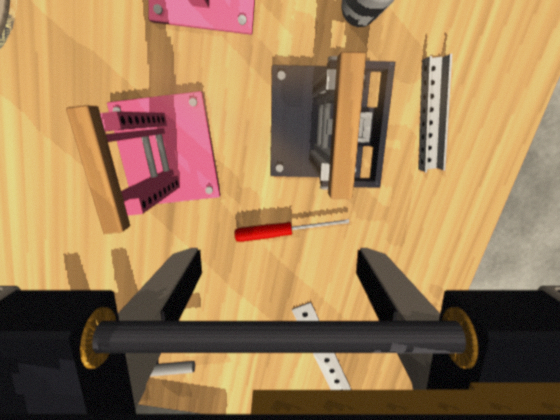

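In the wrist view the cap top spans from (341,197) near to (351,54) far. The stand is black, the pink one is at left, and the screwdriver is at (290,230).

Run:
```python
from h import *
s=bot.read_state()
p=imaging.get_image("wrist")
# brown top face by segmentation refinement
hsv=cv2.cvtColor(p["image"],cv2.COLOR_RGB2HSV)
print([hsv[v,u].tolist() for u,v in((348,80),(346,125),(342,180),(320,215),(240,30+240))])
for u in((341.5,197),(351,54),(346.5,125)):print(back(p,u,.226))
a,b=back(p,(341.5,197),.226),back(p,(351,54),.226)
print(np.linalg.norm(b-a),"th",np.arctan2(*(b-a)[[1,0]])-np.pi/2,p["cam_to_world"].round(3).tolist())
print([proj(p,np.array([.597,-.098,z])) for z in(.01,.226)])
```

```text
[[16, 146, 195], [16, 151, 209], [16, 150, 211], [17, 138, 181], [18, 134, 228]]
[ 0.60577096 -0.16046562  0.226     ]
[ 0.58288634 -0.03709539  0.226     ]
[ 0.59367502 -0.09417995  0.226     ]
0.12547477726714892 th 0.1834107991823033 [[0.983, 0.177, 0.055, 0.532], [0.185, -0.938, -0.293, -0.098], [-0.001, 0.298, -0.955, 0.514], [0.0, 0.0, 0.0, 1.0]]
[array([319.13404035, 123.86311655]), array([348.99399836, 129.98475574])]
```

Call:
apply_moves(
  rows=[
    {"tx":0.0232,"ty":0.0205,"tz":0,"yaw":0},
    {"tx":0.0232,"ty":0.0205,"tz":0,"yaw":0},
    {"tx":0.0233,"ty":0.0204,"tz":0,"yaw":0},
    {"tx":0,"ty":0,"tz":0.03,"yaw":0},
    {"tx":0,"ty":0,"tz":0.03,"yaw":0},
    {"tx":0,"ty":0,"tz":0,"yaw":0},
  ],
)

```text
t: 5.05
position: [0.593, -0.0981, 0.257]
orientation: [-3.136, -0.002, 1.759]
wrist_force: [-0.2, -0.1, -0.3]
finger_gap: 0.0931
gripper_force: 0.0
```

Run:
```python
from h import *
s=bot.read_state();print(s["t"],s["position"],s["orientation"],s["wrist_force"])
p=imaging.get_image("wrist");cv2.imwrite("pics/w3.png",p["image"][:,:,::-1])
print([(d["position"],d["score"]) for d in imaging.landmark_of(p,"cap")])
R=np.array([[-.19,.982],[.982,.19]])
for d in (-.011,.011):  # expected cap side edges if centred
    for l in(-.06,0,.06):
        print(d,l,proj(p,np.array([*(s["position"][:2]+R[1]*d+R[0]*l),.226])).round(1))
```

```text
5.05 [ 0.59304762 -0.09807039  0.25702254] [-3.13569662e+00 -1.68812656e-03  1.75948887e+00] [-0.15546583 -0.07185099 -0.31090361]
[([0.3591, -0.1836, 0.2036], 0.83), ([0.5979, -0.0956, 0.2173], 0.59)]
-0.011 -0.06 [267.  293.4]
-0.011 0 [265.9 226.1]
-0.011 0.06 [264.7 148. ]
0.011 -0.06 [293.2 293.4]
0.011 0 [294.1 226.1]
0.011 0.06 [295.2 147.9]
```

View pics/w3.png

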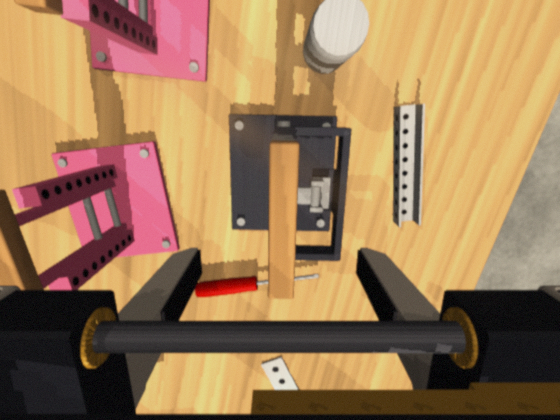

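The wrist view shows the cap at columns 270–296, about 3 px to the right of the tool axis, and its rows match. I'll shift +2.5 mm in tool y and then descend.

Call:
apply_moves(
  rows=[
    {"tx":0,"ty":0.0025,"tz":0,"yaw":0.01},
    {"tx":0,"ty":0,"tz":0.03,"yaw":0},
    {"tx":0,"ty":0,"tz":0.029,"yaw":0},
    {"tx":0,"ty":0,"tz":0,"yaw":0},
    {"tx":0,"ty":0,"tz":0,"yaw":0},
  ],
)

```text
t: 5.65
position: [0.5984, -0.0978, 0.2028]
orientation: [3.141, 0.0, 1.749]
wrist_force: [1.0, -0.1, 1.2]
finger_gap: 0.0929
gripper_force: 0.0
```

Call:
apply_moves(
  rows=[
    {"tx":0,"ty":0,"tz":0,"yaw":0},
    {"tx":0,"ty":0,"tz":0,"yaw":0},
    {"tx":0,"ty":0,"tz":0,"yaw":0},
    {"tx":0,"ty":0,"tz":0,"yaw":0},
    {"tx":0,"ty":0,"tz":0,"yaw":0},
    {"tx":0,"ty":0,"tz":0,"yaw":0},
    {"tx":0,"ty":0,"tz":0,"yaw":0},
    {"tx":0,"ty":0,"tz":0,"yaw":0},
  ],
  hand=0.01,
  grip_force=6,
)

```text
t: 6.45
position: [0.5976, -0.0978, 0.2013]
orientation: [-3.141, -0.0, 1.75]
wrist_force: [0.3, -0.6, -0.1]
finger_gap: 0.0337
gripper_force: 0.0
```

Call:
apply_moves(
  rows=[
    {"tx":0,"ty":-0.0015,"tz":0.002,"yaw":0},
    {"tx":0,"ty":0,"tz":0,"yaw":0},
    {"tx":0,"ty":0,"tz":0,"yaw":0},
    {"tx":0,"ty":0,"tz":0,"yaw":0},
  ],
)

```text
t: 6.85
position: [0.5961, -0.0981, 0.1994]
orientation: [-3.142, -0.0, 1.75]
wrist_force: [0.4, 0.2, 0.4]
finger_gap: 0.01
gripper_force: 0.0
```

Run:
```python
from h import *
s=bot.read_state();print(s["t"],s["position"],s["finger_gap"],s["gripper_force"],s["wrist_force"])
a=imaging.get_image("scene");b=imaging.get_image("wrist");c=imaging.get_image("side")
for p in(a,c):print([(d["position"],d["score"]) for d in imaging.landmark_of(p,"cap")])
def crop(p,X):
    u=proj(p,np.array(X)).astype(int);i=cv2.copyMakeBorder(p["image"],80,80,80,80,cv2.BORDER_CONSTANT);return cv2.resize(i[u[1]+20:u[1]+140,u[0]+20:u[0]+140,::-1],(400,400),interpolation=cv2.INTER_CUBIC)
cv2.imwrite("pics/m1.png",np.hstack([crop(a,[.596,-.098,.2]),crop(c,[.596,-.098,.2])]))
```

```text
6.85 [ 0.59608483 -0.09806818  0.19935961] 0.009992308338366734 0.0 [0.37298239 0.24273087 0.40630256]
[([0.3895, 0.0855, 0.1991], 0.63), ([0.359, -0.1885, 0.1998], 0.61), ([0.5969, -0.1001, 0.2179], 0.58), ([0.5877, -0.2746, -0.0007], 0.42)]
[([0.3598, -0.1825, 0.1982], 0.85), ([0.5952, -0.0964, 0.2193], 0.78), ([0.3923, 0.0907, 0.2013], 0.77)]
```

View pics/m1.png

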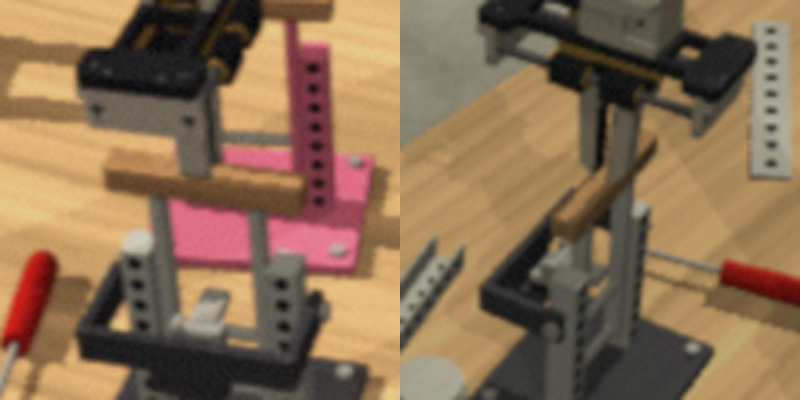

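In m1 the fingertip seems to end at the cap's top in the scene crop (195,178), and a finger passes in front of the cap in the side crop (620,150). The fingers closed to 10 mm without meeting the cap. I'll overlay the expected tip positions and check.

Run:
```python
from h import *
s=bot.read_state();P=s["position"];y=np.array([.982,.19,0]);z=np.array([0,0,1])
out=[]
for n in("scene","side"):
    p=imaging.get_image(n);u=proj(p,P).astype(int);k=8
    i=cv2.resize(p["image"][u[1]-37:u[1]+38,u[0]-25:u[0]+25,::-1],None,fx=k,fy=k,interpolation=cv2.INTER_CUBIC)
    for X,c in((P,(0,0,255)),(P+.005*y,(0,255,0)),(P-.005*y,(255,0,0)),(P+.05*z,(0,255,255))):
        q=((proj(p,X)-u+[25,37]+.5)*k).astype(int);cv2.circle(i,tuple(map(int,q)),4,c,-1)
    out.append(i)
cv2.imwrite("pics/m2.png",np.hstack(out));print(out[0].shape)
```

```text
(600, 400, 3)
```

View pics/m2.png

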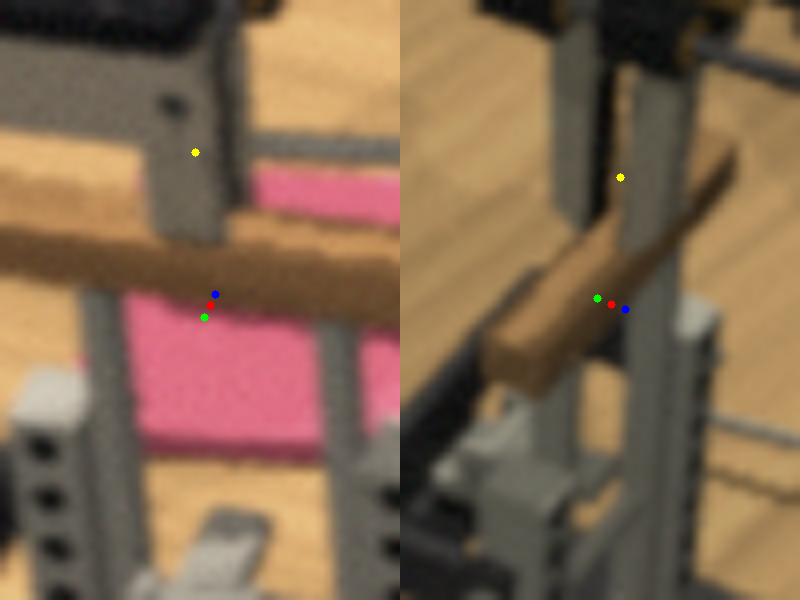

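In m2 the visible fingertip ends about 20–25 mm above the computed TCP, near the cap's top. I'll check that against the wrist view, where the open tips showed at about (200,252) and (358,252).

Run:
```python
from h import *
s=bot.read_state();P=s["position"];p=imaging.get_image("wrist")
R=np.array([[-.178,.984,0],[.984,.178,0],[0,0,-1.]]) # rows tool x,y,z
for g in(.0465,.005):
  for dz in(0,-.01,-.02,-.03,-.04):
    print(g,dz,[proj(p,P+R[1]*e*g+R[2]*dz+R[0]*w).round(0).tolist() for e in(-1,1) for w in (-.0075,.0075)])
i=p["image"];cv2.imwrite("pics/w4.png",cv2.resize(i[100:400,130:430,::-1],(600,600),interpolation=cv2.INTER_CUBIC))
```

```text
0.0465 0 [[213.0, 252.0], [211.0, 231.0], [347.0, 252.0], [349.0, 231.0]]
0.0465 -0.01 [[209.0, 258.0], [208.0, 237.0], [350.0, 258.0], [352.0, 237.0]]
0.0465 -0.02 [[206.0, 265.0], [204.0, 243.0], [354.0, 265.0], [356.0, 243.0]]
0.0465 -0.03 [[202.0, 273.0], [200.0, 250.0], [358.0, 273.0], [360.0, 250.0]]
0.0465 -0.04 [[198.0, 282.0], [196.0, 258.0], [362.0, 282.0], [365.0, 258.0]]
0.005 0 [[273.0, 252.0], [273.0, 231.0], [287.0, 252.0], [287.0, 231.0]]
0.005 -0.01 [[272.0, 258.0], [272.0, 237.0], [288.0, 258.0], [288.0, 237.0]]
0.005 -0.02 [[272.0, 265.0], [272.0, 243.0], [288.0, 265.0], [288.0, 243.0]]
0.005 -0.03 [[272.0, 273.0], [272.0, 250.0], [288.0, 273.0], [289.0, 250.0]]
0.005 -0.04 [[271.0, 282.0], [271.0, 258.0], [289.0, 282.0], [289.0, 258.0]]
```

View pics/w4.png

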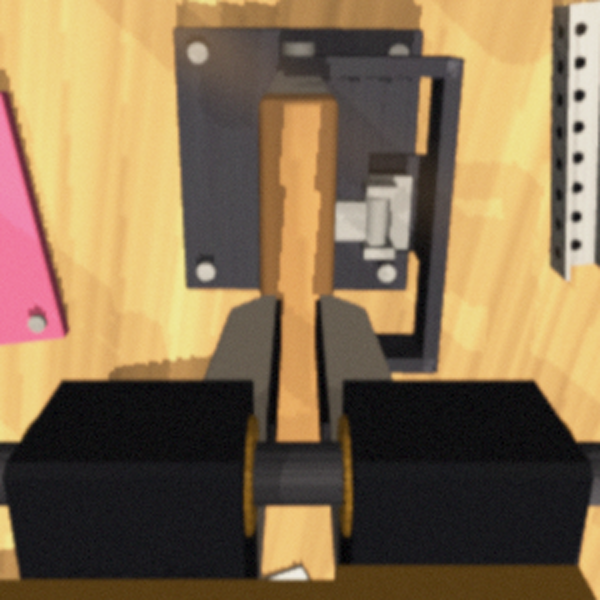

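The wrist view puts the real tips (row 247) about 25 mm short of the reported TCP. So the fingers closed just above the cap. I'll lift a little, reopen and go lower.

Call:
apply_moves(
  rows=[
    {"tx":0,"ty":0,"tz":-0.01,"yaw":0},
    {"tx":0,"ty":0,"tz":0,"yaw":0},
    {"tx":0,"ty":0,"tz":0,"yaw":0},
    {"tx":0,"ty":0,"tz":0,"yaw":0},
    {"tx":0,"ty":0,"tz":0,"yaw":0},
  ],
  hand=0.06,
)

```text
t: 7.75
position: [0.596, -0.0981, 0.2093]
orientation: [-3.141, -0.0, 1.75]
wrist_force: [0.2, -0.2, 0.4]
finger_gap: 0.0456
gripper_force: 0.0
```

Call:
apply_moves(
  rows=[
    {"tx":0,"ty":0,"tz":0.008,"yaw":0},
    {"tx":0,"ty":0,"tz":0.008,"yaw":0},
    {"tx":0,"ty":0,"tz":0.008,"yaw":0},
    {"tx":0,"ty":0,"tz":0.008,"yaw":0},
    {"tx":0,"ty":0,"tz":0,"yaw":0},
    {"tx":0,"ty":0,"tz":0,"yaw":0},
  ],
)

```text
t: 8.35
position: [0.596, -0.098, 0.1771]
orientation: [-3.141, -0.0, 1.75]
wrist_force: [-0.6, -0.1, -0.2]
finger_gap: 0.0603
gripper_force: 0.0
```

Call:
apply_moves(
  rows=[
    {"tx":0,"ty":0,"tz":0,"yaw":0},
    {"tx":0,"ty":0,"tz":0,"yaw":0},
    {"tx":0,"ty":0,"tz":0,"yaw":0},
    {"tx":0,"ty":0,"tz":0,"yaw":0},
    {"tx":0,"ty":0,"tz":0,"yaw":0},
  ],
  hand=0.01,
  grip_force=6,
)

```text
t: 8.85
position: [0.5961, -0.0981, 0.1775]
orientation: [3.141, 0.0, 1.75]
wrist_force: [-0.6, -0.2, 0.2]
finger_gap: 0.0248
gripper_force: 0.0
```

Call:
apply_moves(
  rows=[
    {"tx":0,"ty":0,"tz":0,"yaw":0},
    {"tx":0,"ty":0,"tz":0,"yaw":0},
    {"tx":0,"ty":0,"tz":0,"yaw":0},
  ],
)

```text
t: 9.15
position: [0.5956, -0.0982, 0.1774]
orientation: [-3.141, 0.0, 1.75]
wrist_force: [-2.7, 0.2, 3.5]
finger_gap: 0.0221
gripper_force: 6.0
```

Call:
apply_moves(
  rows=[
    {"tx":0,"ty":-0.0005,"tz":0,"yaw":0},
    {"tx":0,"ty":0,"tz":0,"yaw":0},
    {"tx":0,"ty":0,"tz":0,"yaw":0},
  ],
  grip_force=40,
)

```text
t: 9.45
position: [0.5957, -0.0982, 0.1774]
orientation: [3.141, 0.0, 1.75]
wrist_force: [-0.1, 0.1, 2.8]
finger_gap: 0.0216
gripper_force: 40.0
```

Call:
apply_moves(
  rows=[
    {"tx":0,"ty":0,"tz":-0.004,"yaw":0},
    {"tx":0,"ty":0,"tz":-0.004,"yaw":0},
    {"tx":0,"ty":0,"tz":-0.004,"yaw":0},
    {"tx":0,"ty":0,"tz":-0.004,"yaw":0},
    {"tx":0,"ty":0,"tz":0,"yaw":0},
  ],
)

```text
t: 9.95
position: [0.5957, -0.0982, 0.1939]
orientation: [3.141, 0.0, 1.75]
wrist_force: [0.9, 0.3, -8.0]
finger_gap: 0.0219
gripper_force: 40.0
```

Call:
apply_moves(
  rows=[
    {"tx":0,"ty":0,"tz":-0.004,"yaw":0},
    {"tx":0,"ty":0,"tz":-0.004,"yaw":0},
    {"tx":0,"ty":0,"tz":-0.004,"yaw":0},
    {"tx":0,"ty":0,"tz":-0.004,"yaw":0},
    {"tx":0,"ty":0,"tz":-0.004,"yaw":0},
    {"tx":0,"ty":0,"tz":-0.004,"yaw":0},
    {"tx":0,"ty":0,"tz":-0.004,"yaw":0},
    {"tx":0,"ty":0,"tz":-0.004,"yaw":0},
    {"tx":0,"ty":0,"tz":-0.004,"yaw":0},
    {"tx":0,"ty":0,"tz":-0.004,"yaw":0},
    {"tx":0,"ty":0,"tz":-0.004,"yaw":0},
    {"tx":0,"ty":0,"tz":-0.004,"yaw":0},
    {"tx":0,"ty":0,"tz":-0.004,"yaw":0},
    {"tx":0,"ty":0,"tz":-0.004,"yaw":0},
    {"tx":0,"ty":0,"tz":0,"yaw":0},
    {"tx":0,"ty":0,"tz":0,"yaw":0},
  ],
)

```text
t: 11.55
position: [0.5956, -0.0982, 0.2503]
orientation: [3.141, 0.001, 1.75]
wrist_force: [1.6, -0.4, -2.8]
finger_gap: 0.0219
gripper_force: 40.0
```

Run:
```python
from h import *
for n in("scene","side"):
    p=imaging.get_image(n)
    for q in("cap","upper_rung"):print(n,q,[(np.round(d["position"],4).tolist(),d["score"]) for d in imaging.landmark_of(p,q) if d["position"][0]>.5])
s=bot.read_state();print(s["t"],s["position"],s["wrist_force"],s["finger_gap"])
```

```text
scene cap [([0.5958, -0.1019, 0.2886], 0.55)]
scene upper_rung [([0.6006, -0.1017, 0.1632], 0.75), ([0.594, -0.0994, 0.1145], 0.21)]
side cap [([0.5951, -0.0958, 0.291], 0.71)]
side upper_rung [([0.5942, -0.0969, 0.1651], 0.75)]
11.85 [ 0.59570839 -0.09821353  0.25027661] [-1.74364434 -0.84740265  4.64602555] 0.021709056310539026
```

Call:
apply_moves(
  rows=[
    {"tx":0,"ty":0,"tz":0.003,"yaw":0},
    {"tx":0,"ty":0,"tz":0.003,"yaw":0},
    {"tx":0,"ty":0,"tz":0.003,"yaw":0},
    {"tx":0,"ty":0,"tz":0.003,"yaw":0},
    {"tx":0,"ty":0,"tz":0.003,"yaw":0},
    {"tx":0,"ty":0,"tz":0.003,"yaw":0},
    {"tx":0,"ty":0,"tz":0.003,"yaw":0},
  ],
)

```text
t: 12.55
position: [0.5957, -0.0982, 0.229]
orientation: [3.141, 0.0, 1.75]
wrist_force: [-1.4, -1.7, 6.3]
finger_gap: 0.0214
gripper_force: 40.0
```

Call:
apply_moves(
  rows=[
    {"tx":0,"ty":0,"tz":0.001,"yaw":0},
    {"tx":0,"ty":0,"tz":0.001,"yaw":0},
  ],
)

```text
t: 12.75
position: [0.5957, -0.0982, 0.2269]
orientation: [3.141, 0.0, 1.75]
wrist_force: [-2.1, -0.5, 5.2]
finger_gap: 0.0218
gripper_force: 40.0
```

Call:
apply_moves(
  rows=[
    {"tx":0,"ty":0,"tz":0.001,"yaw":0},
    {"tx":0,"ty":0,"tz":0.001,"yaw":0},
  ],
)

```text
t: 12.95
position: [0.5957, -0.0982, 0.2249]
orientation: [3.141, 0.0, 1.75]
wrist_force: [-1.3, -0.1, 3.9]
finger_gap: 0.0212
gripper_force: 40.0
```

Call:
apply_moves(
  rows=[
    {"tx":0,"ty":0,"tz":0.0005,"yaw":0},
    {"tx":0,"ty":0,"tz":0.0005,"yaw":0},
    {"tx":0,"ty":0,"tz":0.0005,"yaw":0},
  ],
)

```text
t: 13.25
position: [0.5957, -0.0982, 0.2234]
orientation: [3.141, 0.0, 1.75]
wrist_force: [-1.1, -0.8, 5.2]
finger_gap: 0.0217
gripper_force: 40.0
```

Call:
apply_moves(
  rows=[
    {"tx":0,"ty":0,"tz":0.0005,"yaw":0},
    {"tx":0,"ty":0,"tz":0.0005,"yaw":0},
    {"tx":0,"ty":0,"tz":0.0005,"yaw":0},
  ],
)

```text
t: 13.55
position: [0.5957, -0.0982, 0.2218]
orientation: [3.141, 0.0, 1.75]
wrist_force: [-1.2, -0.7, 5.1]
finger_gap: 0.0216
gripper_force: 40.0
```

Call:
apply_moves(
  rows=[
    {"tx":0,"ty":0,"tz":0.0005,"yaw":0},
    {"tx":0,"ty":0,"tz":0.0005,"yaw":0},
    {"tx":0,"ty":0,"tz":0.0005,"yaw":0},
  ],
)

```text
t: 13.85
position: [0.5957, -0.0982, 0.2203]
orientation: [3.141, 0.0, 1.75]
wrist_force: [-0.9, -1.2, 4.8]
finger_gap: 0.0214
gripper_force: 40.0
```

Call:
apply_moves(
  rows=[
    {"tx":0,"ty":0,"tz":0.0005,"yaw":0},
    {"tx":0,"ty":0,"tz":0.0005,"yaw":0},
    {"tx":0,"ty":0,"tz":0.0005,"yaw":0},
  ],
)

```text
t: 14.15
position: [0.5957, -0.0982, 0.2188]
orientation: [3.141, 0.0, 1.75]
wrist_force: [-1.1, -1.3, 5.0]
finger_gap: 0.0216
gripper_force: 40.0
```

Call:
apply_moves(
  rows=[
    {"tx":0,"ty":0,"tz":0.0005,"yaw":0},
    {"tx":0,"ty":0,"tz":0.0005,"yaw":0},
    {"tx":0,"ty":0,"tz":0.0005,"yaw":0},
  ],
)

```text
t: 14.45
position: [0.5957, -0.0982, 0.2173]
orientation: [3.141, 0.0, 1.75]
wrist_force: [-1.5, -0.5, 5.8]
finger_gap: 0.0212
gripper_force: 40.0
```

Call:
apply_moves(
  rows=[
    {"tx":0,"ty":0,"tz":0.0005,"yaw":0},
    {"tx":0,"ty":0,"tz":0.0005,"yaw":0},
    {"tx":0,"ty":0,"tz":0.0005,"yaw":0},
  ],
)

```text
t: 14.75
position: [0.5957, -0.0982, 0.2162]
orientation: [3.141, 0.0, 1.75]
wrist_force: [-3.4, -1.0, 11.1]
finger_gap: 0.0216
gripper_force: 40.0
```

Call:
apply_moves(
  rows=[
    {"tx":0,"ty":0,"tz":0.0002,"yaw":0},
    {"tx":0,"ty":0,"tz":0,"yaw":0},
    {"tx":0,"ty":0,"tz":0,"yaw":0},
    {"tx":0,"ty":0,"tz":0,"yaw":0},
    {"tx":0,"ty":0,"tz":0,"yaw":0},
    {"tx":0,"ty":0,"tz":0,"yaw":0},
  ],
)

```text
t: 15.35
position: [0.5957, -0.0982, 0.2162]
orientation: [3.141, 0.001, 1.75]
wrist_force: [-3.4, -1.2, 9.9]
finger_gap: 0.022
gripper_force: 40.0
```

Call:
apply_moves(
  rows=[
    {"tx":0,"ty":0,"tz":0.0004,"yaw":0},
    {"tx":0,"ty":0,"tz":0,"yaw":0},
    {"tx":0,"ty":0,"tz":0,"yaw":0},
    {"tx":0,"ty":0,"tz":0,"yaw":0},
    {"tx":0,"ty":0,"tz":0,"yaw":0},
  ],
)

```text
t: 15.85
position: [0.5957, -0.0982, 0.216]
orientation: [3.141, 0.001, 1.75]
wrist_force: [-3.7, -0.9, 11.7]
finger_gap: 0.0214
gripper_force: 40.0
```

Call:
apply_moves(
  rows=[
    {"tx":0,"ty":0,"tz":0.0004,"yaw":0},
    {"tx":0,"ty":0,"tz":0,"yaw":0},
    {"tx":0,"ty":0,"tz":0,"yaw":0},
    {"tx":0,"ty":0,"tz":0,"yaw":0},
    {"tx":0,"ty":0,"tz":0,"yaw":0},
    {"tx":0,"ty":0,"tz":0,"yaw":0},
    {"tx":0,"ty":0,"tz":0,"yaw":0},
    {"tx":0,"ty":0,"tz":0,"yaw":0},
  ],
)

```text
t: 16.65
position: [0.5957, -0.0982, 0.2157]
orientation: [3.141, 0.001, 1.75]
wrist_force: [-3.5, -1.0, 12.5]
finger_gap: 0.0217
gripper_force: 40.0
```

Call:
apply_moves(
  rows=[
    {"tx":0,"ty":0,"tz":0,"yaw":0},
    {"tx":0,"ty":0,"tz":0,"yaw":0},
    {"tx":0,"ty":0,"tz":0,"yaw":0},
    {"tx":0,"ty":0,"tz":0,"yaw":0},
    {"tx":0,"ty":0,"tz":0,"yaw":0},
    {"tx":0,"ty":0,"tz":0,"yaw":0},
  ],
  hand=0.065,
)

```text
t: 17.25
position: [0.5956, -0.0982, 0.2143]
orientation: [-3.141, -0.0, 1.75]
wrist_force: [0.2, 0.4, -0.7]
finger_gap: 0.0632
gripper_force: 0.0
```

Call:
apply_moves(
  rows=[
    {"tx":0,"ty":0,"tz":-0.01,"yaw":0},
    {"tx":0,"ty":0,"tz":-0.03,"yaw":0},
    {"tx":0,"ty":0,"tz":-0.04,"yaw":0},
    {"tx":0,"ty":0,"tz":-0.03,"yaw":0},
    {"tx":0,"ty":0,"tz":0,"yaw":0},
    {"tx":0,"ty":0,"tz":0,"yaw":0},
  ],
)

```text
t: 17.85
position: [0.5957, -0.0982, 0.3253]
orientation: [3.14, 0.001, 1.75]
wrist_force: [-0.6, -0.4, -0.4]
finger_gap: 0.0652
gripper_force: 0.0
```

Run:
```python
from h import *
for n in("scene","side"):
    p=imaging.get_image(n)
    for q in("cap","upper_rung","lower_rung","can","screwdriver","channel"):print(n,q,[(np.round(d["position"],4).tolist(),round(d["score"],2)) for d in imaging.landmark_of(p,q) if d["position"][0]>.5])
    u=proj(p,np.array([.61,-.098,.13])).astype(int)
    cv2.imwrite(f"pics/f_{n}.png",cv2.resize(p["image"][u[1]-38:u[1]+38,u[0]-50:u[0]+50,::-1],None,fx=7,fy=7,interpolation=cv2.INTER_CUBIC))
s=bot.read_state();print(s["t"],s["position"],s["wrist_force"],s["finger_gap"])
```

```text
scene cap [([0.595, -0.0995, 0.0811], 0.69), ([0.5982, -0.1003, 0.1264], 0.53)]
scene upper_rung [([0.5966, -0.099, 0.1285], 0.7)]
scene lower_rung [([0.5968, -0.0997, 0.0789], 0.69)]
scene can [([0.6241, 0.0753, -0.0009], 0.88), ([0.5976, -0.1, 0.2602], 0.4)]
scene screwdriver [([0.5896, -0.276, -0.0001], 0.76)]
scene channel [([0.7695, -0.0527, -0.0023], 0.74)]
side cap []
side upper_rung [([0.5956, -0.0948, 0.1274], 0.73)]
side lower_rung [([0.5928, -0.0991, 0.0826], 0.88)]
side can [([0.6181, 0.0772, -0.0018], 0.61)]
side screwdriver [([0.5898, -0.2779, 0.0024], 0.67), ([0.7701, -0.0518, -0.0004], 0.56)]
side channel [([0.7718, -0.0512, 0.0002], 0.96)]
18.55 [ 0.5956135  -0.09819475  0.32436394] [-0.22553917  0.28033317  0.68309038] 0.06524004106237435
```

View pics/f_scene.png

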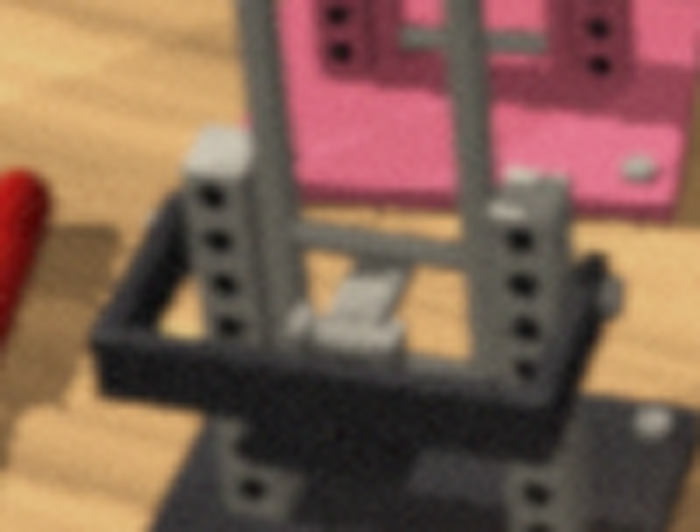

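The upper rung (about (380,245)) sits on the level pawl's tip (about (375,275)). The lower rung is below, and the gripper is clear.

```bash
python3 -c "
from plant import bot
print(bot.hand_in())"
```

```text
the job is handed in; nothing more can be done
None
```

The job is handed in: the upper rung is latched on the pawl, bedded by a downward push on the gripped cap (not a separate one-finger push) that read 10–12.5 N at the wrist (an estimated 5–8 N on the pawl), the gripper is released and clear, and the can, screwdriver and channel show no movement beyond measurement error.

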